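# Set down the microscope head on a specimen and clamp it with the cam lever

### The arm

A 6-joint arm with a two-finger parallel gripper is mounted at the origin on the work surface. World frame = base frame: x ahead of the robot, y to its left, z up, the work surface at z = 0. Lengths are in m, angles in rad, forces in N, time in s.
With the tool pointing down it reaches from about 0.375 to 0.9 m from the base axis. Payload 3.1 kg.
Tool frame: the origin (TCP) lies at the centre of the arm's flange, where the gripper is bolted on; the fingertips stand tip_reach ahead of it and the grasp point (between the pads) lies 164 mm ahead of it (tip_reach is the distance from the TCP to the fingertips, in m); z points along the fingers, y is the direction in which the jaws open and shut (so a half turn about z gives the same grasp; the last joint's range is limited). The gripper opens to 87 mm and grips with 3 to 60 N. Pads are 19 mm wide; open, the fingers measure 117 mm over their backs; the gripper's body (75 mm by 190 mm) begins 51 mm behind the grasp point.
Start: joints at [0.927, 0.527, 1.433, -0, 1.181, -0.178], TCP at [0.28, 0.559, 0.405] pointing down, gripper open.
Joint ranges: [-3.08, 3.08], [-0.75, 2.2], [0.22, 2.44], [-1.43, 4.57], [0, 2.65], [-2.85, 2.85]. Speed limits (rad/s): [2.79, 2.79, 3.14, 3.14, 3.14, 3.14].

### API

Orientations are given as a unit quaternion [x, y, z, w].
In Python, from rig import get_obs, camera, hand_in, tip_reach gives the robot as it stands. The module is installed in compiled form; this text tells all that it offers.
- The arm moves only by the tool servo_tool, never from a script. Its argument "steps" is one flat list of numbers, 5 for each row, row after row: the finger opening in m, from 0 to 0.087, then the shift along the tool's x, y, z in m, then the turn about the tool's z in rad. A call has 1 to 12 rows; each row is the pose to reach, as a shift and turn from the pose commanded when the call began, along the tool's axes at that moment; what a row does not reach only later rows make up. A row lasts 1/8 s, in which the tool goes at most 62.5 mm and 10.7 degrees, less where a joint would pass 70% of its speed; a pose out of reach is approached as far as the arm can. A call with a gripper value outside its range is refused whole. The fingers move at their own pace and stop on an object; "force" is the grip in N (left out, the last holds). Time passes only in rows, so rows that repeat a pose let the fingers close. It gives the time, the measured TCP pose, the force and the opening at its end, in the units of the state.
- get_obs(): the state, without advancing time (a new reading comes with each control period).
- camera(name): name is "side" or "top" or "wrist"; returns a dict with "pixels" (480x640x3 uint8, blue, green, red), "vertical_fov" (degrees; the focal length in pixels is half the picture's height over the tangent of half this angle, whatever the lens; pixels are square), "cx", "cy" (the principal point, pixels), "T" (4x4, takes a point from camera to world coordinates). Camera axes: x right, y up, looking along -z (the intrinsics and any distortion apply to the point x, -y, -z); pixel columns grow to the right and rows downward; lengths in m; the calibration is good to about 2 mm. A picture is of the moment at which its call begins. There is no depth.
- hand_in(): hands the job in, once; it reports no verdict.
The state is a dict: "time": time; "q": joint angles; "joint_velocities": joint speeds; "joint_torque": joint torques, N m; "position": TCP position; "tool_rot": TCP orientation; "ft_force": force on the tool from outside, world axes, zero at the start; "moment": the same for the moment, N m; "grip_width": finger opening in m.
Only numpy, scipy, OpenCV 4.12 (cv2) and the standard library are available. Lean on these libraries where they do the work, as an engineer would, in place of code of your own. Each camera call takes 0.05 s, during which the arm holds its last target.

### The job

The inspection microscope is parked and clamped high on its post. Swing the cam lever of the post clamp open, push the head down the post until its sprung nose rests gently on the specimen beneath it (felt lightly pushed in, not crushed), then flip the lever back over centre so that it snaps home and the head is clamped there. Do not force the lever past its stop, keep the specimen where it is, and leave the other things on the table alone.

Things in the scene. Friction and masses are not known exactly. Their poses are not given: they have to be found in the camera images.
- stand: Microscope stand, fixed to the table: black base plate 250 x 190 x 12 mm and an upright steel post, 25 mm in diameter, 270 mm high. Origin: on the post's axis at table height. z up; the head's arm points to -x of the post, the cam lever is on its +y side. The base plate reaches 50 mm to +x and 200 mm to -x of the post, 95 mm to either side.
- head: Black microscope head; slides on the post, cannot turn. Axes as the stand's. Origin on the post's axis, mid-height of the collar (54 mm wide, 36 mm high). An arm goes to -x to the lens, whose upright axis is 115 mm from the post's; the camera is on top. Lever open, it stays where it is put: 0.7 to 0.9 kg, drag 11 N, so 2 to 5 N push it down. Lever closed, the clamp grips the post: do not push.
- camera_top (a point): Centre of the flat top of the square grey camera (42 x 42 mm) above the lens axis, 75 mm above the head's origin: the place to push the head down. The black sprung nose (18 mm wide) at the foot of the lens ends 71 to 87 mm below the head's origin: a length that differs each time and is not measured, so its touch must be felt.
- lever (a joint): Angle of the cam lever, rad, about an upright axis: 0 = closed, just touching its rubber buffer, pointing to +x of the stand; grows as it opens, anticlockwise from above, to 1.8. Dead centre at about 0.25: below it the cam snaps the lever home (it rests at -0.07 to -0.03), past it it throws it open to 1.7. Pressed on into the buffer (40 N m/rad), it bends at -0.12.
- lever_pivot (a point): On the lever's turning axis, half-way up the lever, at the clamp's ears: 36 mm to +x and 34 mm to +y of the head's origin, at the same height. The lever moves up and down with the head.
- lever_end (a point): On the bare metal lever, 70 mm from its axis, half-way up, mid-thickness; the lever is 9 mm thick, 14 to 16 mm high and goes on 20 mm beyond. Pushed here it takes 5 to 8 N to open (most at 0 to 0.2 rad) and up to 12 N to close (most at 0.6 to 1.1 rad). Free space on both sides of this end and above; the clamp and its rubber buffer are 40 mm away.
- specimen: Dark resin mount with a polished face, a disc 32 mm wide and 22 mm high, 60 g, standing loose on the base plate (its top 34 mm above the table), within 5 mm of the lens axis. Origin: centre of its underside. The nose above it springs in by up to 5 mm: it gives at 1 N and stiffens 3 N per mm. Rightly set it is in by 0.5 to 2.5 mm (2.5 to 8.5 N) and keeps that when let go.
- spare_mount: Another resin mount of the same size, standing on the base plate beside the arm; to be left alone. Origin: centre of its underside.
- blower: Black rubber air blower, 50 mm in diameter and 85 mm high; bystander. Origin: centre of its underside.
- dropper: White bottle, 32 mm in diameter and 85 mm high; bystander. Origin: centre of its underside.
- loupe: Eyepiece loupe, 38 mm in diameter and 36 mm high; bystander. Origin: centre of its underside.
- driver: Screwdriver 150 mm long lying on the table; bystander. Origin at its underside.
- brush: Brush 170 mm long lying on the table; bystander. Origin at its underside.
- dish: Glass dish 90 mm in diameter and 15 mm high; bystander. Origin: centre of its underside.
Mind the look-alikes: they are no part of the job. Leave any turquoise look-alike of the specimen alone.

How it is judged:
By the outcome, as a careful person would: the job done as asked, in the order asked, and still so for the second after the job is handed in, with the robot touching nothing.
It also fails if it takes over 67 s, if anything falls off the work surface, if the arm or the gripper's body presses on something with over 40 N, if the wrist force passes 120 N, or if a joint passes its speed limit or range.

## Working session

There is one attempt and no reset: what is moved stays moved. The work goes in short steps, Python scripts to look and compute and a tool call to move; the robot and the scene stay as the last step left them, time stands still between calls to the robot, and variables do not carry over. Pictures are saved under pics/ and viewed, and the job is handed in when it is done.

Besides the shell and the picture viewer there is one more tool, called after "Request:" as name(argument=value, ...) on one line, values as JSON. servo_tool: Moves the arm, as the interface text tells. Its arguments: {"type":"object","properties":{"steps":{"type":"array"},"force":{"type":"number"}},"required":["steps"]}

```bash
mkdir -p pics
python3 - <<'E'
from rig import *
import cv2,numpy as np
o=get_obs();print({k:np.round(v,4) for k,v in o.items()},tip_reach)
for n in ["side","top","wrist"]:
    c=camera(n);cv2.imwrite(f"pics/{n}0.png",c["pixels"]);print(n,{k:(np.round(v,4) if k!="pixels" else 0) for k,v in c.items()})
E
```

```text
{'time': np.float64(0.0), 'q': array([ 0.9275,  0.5285,  1.4339, -0.    ,  1.1814, -0.1785]), 'joint_velocities': array([ 0.0006,  0.0001, -0.0015, -0.0026, -0.0001,  0.0014]), 'joint_torque': array([ 7.00000e-04, -4.40046e+01, -1.76591e+01,  6.34000e-02,
        5.84000e-02, -2.00000e-04]), 'position': array([0.2799, 0.5584, 0.4038]), 'tool_rot': array([ 2.303e-01,  9.731e-01, -1.000e-03, -4.000e-04]), 'ft_force': array([-0.2623, -0.1361,  0.2967]), 'moment': array([-0.0371, -0.0572,  0.0062]), 'grip_width': np.float64(0.087)} 0.1822
side {'pixels': 0, 'vertical_fov': np.float64(51.7236), 'cx': np.float64(313.8731), 'cy': np.float64(237.2791), 'T': array([[ 0.8838,  0.2907, -0.3667,  0.1889],
       [-0.4677,  0.5739, -0.6723, -0.6774],
       [ 0.015 ,  0.7656,  0.6431,  0.787 ],
       [ 0.    ,  0.    ,  0.    ,  1.    ]])}
top {'pixels': 0, 'vertical_fov': np.float64(56.1054), 'cx': np.float64(320.6142), 'cy': np.float64(237.4157), 'T': array([[-0.0463,  0.9763, -0.2113,  0.2693],
       [-0.9989, -0.0444,  0.0136,  0.0223],
       [ 0.0039,  0.2117,  0.9773,  1.3555],
       [ 0.    ,  0.    ,  0.    ,  1.    ]])}
wrist {'pixels': 0, 'vertical_fov': np.float64(64.8977), 'cx': np.float64(323.5108), 'cy': np.float64(240.0711), 'T': array([[ 0.4486, -0.8577, -0.2511,  0.2112],
       [ 0.8937,  0.4298,  0.1285,  0.5926],
       [-0.0023, -0.2821,  0.9594,  0.384 ],
       [ 0.    ,  0.    ,  0.    ,  1.    ]])}
```

View pics/side0.png

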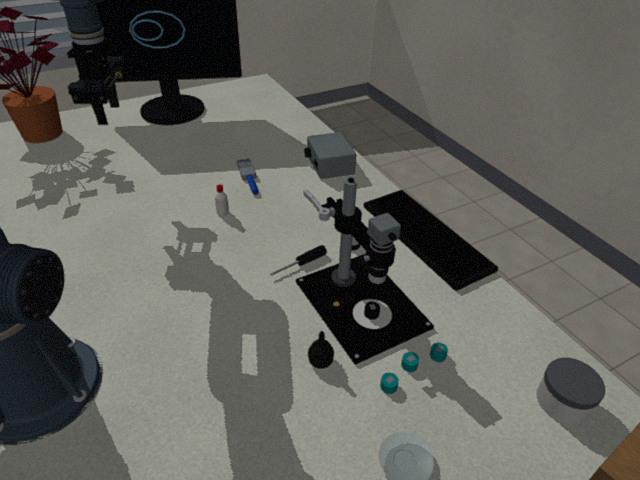

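View pics/top0.png

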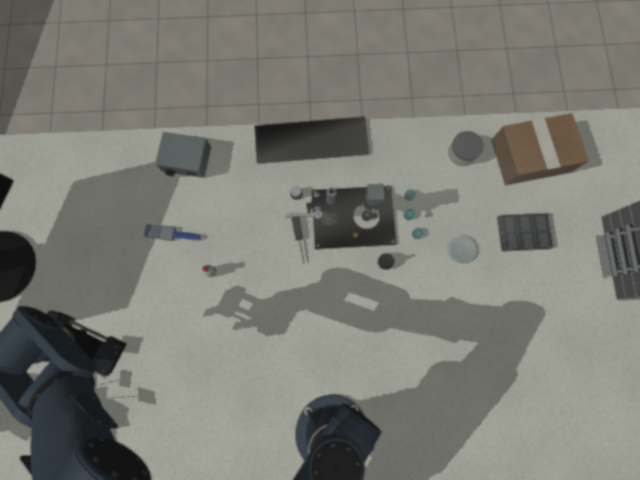

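View pics/wrist0.png

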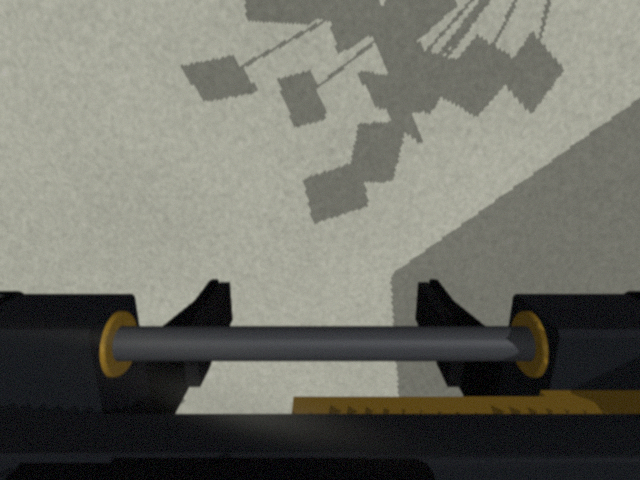

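Run:
```python
import cv2
a=cv2.imread("pics/side0.png")[150:380,260:460];cv2.imwrite("pics/side0z.png",cv2.resize(a,None,fx=2.6,fy=2.6,interpolation=cv2.INTER_CUBIC))
a=cv2.imread("pics/top0.png")[165:275,270:430];cv2.imwrite("pics/top0z.png",cv2.resize(a,None,fx=5,fy=5,interpolation=cv2.INTER_CUBIC))
```

```text
(no output)
```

View pics/side0z.png

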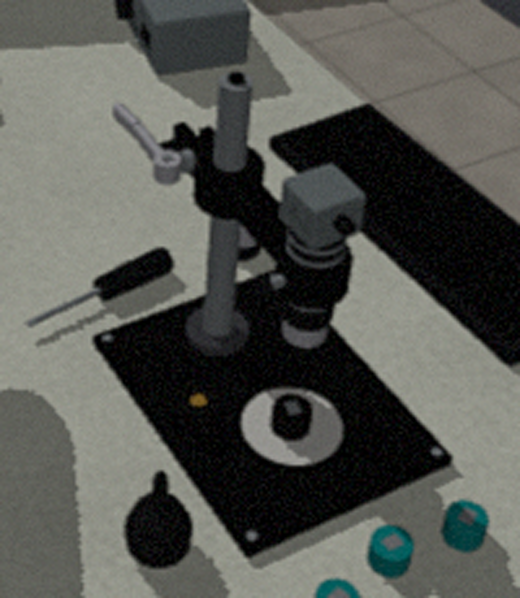

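View pics/top0z.png

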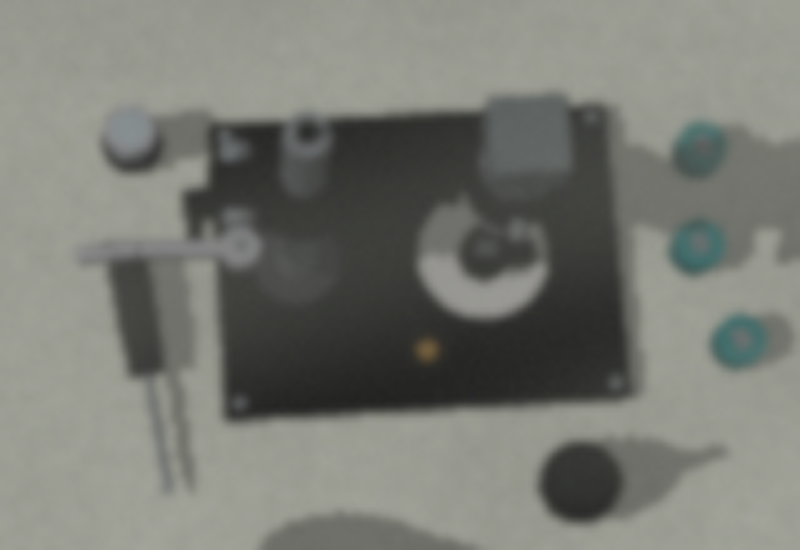

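```bash
cat > h.py <<'E'
import numpy as np,cv2
from rig import *
def cams():
    return {n:{k:v for k,v in camera(n).items()} for n in ("side","top")}
def ray(c,u,v):
    f=240/np.tan(np.radians(c["vertical_fov"])/2)
    d=np.array([(u-c["cx"])/f,-(v-c["cy"])/f,-1]);T=np.array(c["T"])
    d=T[:3,:3]@d;return T[:3,3],d/np.linalg.norm(d)
def onz(c,u,v,z):
    o,d=ray(c,u,v);return o+d*(z-o[2])/d[2]
def tri(a,ua,b,ub):
    o1,d1=ray(a,*ua);o2,d2=ray(b,*ub)
    A=np.stack([d1,-d2],1);s=np.linalg.lstsq(A,o2-o1,rcond=None)[0]
    p,q=o1+s[0]*d1,o2+s[1]*d2
    return (p+q)/2,np.linalg.norm(p-q)
E
python3 - <<'E'
from h import *
C=cams();S=lambda x,y:(260+x/2.6,150+y/2.6);T=lambda x,y:(270+x/5,165+y/5)
np.set_printoptions(precision=4,suppress=True)
for n,p in dict(c1=(212,122),c2=(608,104),c3=(632,398),c4=(225,418)).items(): print("top",n,onz(C["top"],*T(*p),.012))
for n,p in dict(c4=(95,338),c3=(250,556),c2=(452,460)).items(): print("side",n,onz(C["side"],*S(*p),.012))
print("posttop",onz(C["top"],*T(308,131),.27),onz(C["side"],*S(236,80),.27),tri(C["top"],T(308,131),C["side"],S(236,80)))
print("pivot",tri(C["top"],T(240,248),C["side"],S(166,158)))
print("tip",tri(C["top"],T(80,254),C["side"],S(118,107)))
print("camtop", tri(C["top"],T(527,133),C["side"],S(323,187)))
print("spec",tri(C["top"],T(488,248),C["side"],S(292,407)), "disc",onz(C["top"],*T(484,262),.012),onz(C["side"],*S(292,426),.012))
print("specT",onz(C["top"],*T(488,248),.034),onz(C["side"],*S(292,407),.034))
E
```

```text
top c1 [0.7143 0.0222 0.012 ]
top c2 [ 0.7149 -0.2261  0.012 ]
top c3 [ 0.527  -0.2258  0.012 ]
top c4 [0.5259 0.0223 0.012 ]
side c4 [0.5282 0.0205 0.012 ]
side c3 [ 0.5293 -0.228   0.012 ]
side c2 [ 0.715  -0.2242  0.012 ]
posttop [ 0.6219 -0.026   0.27  ] [ 0.6231 -0.0221  0.27  ] (array([ 0.6208, -0.0258,  0.2729]), np.float64(0.0003082528084381421))
pivot (array([0.5846, 0.01  , 0.1906]), np.float64(0.001438236469487931))
tip (array([0.5871, 0.096 , 0.1841]), np.float64(0.0017104827016273388))
camtop (array([ 0.6214, -0.1388,  0.254 ]), np.float64(0.0007899678265441723))
spec (array([ 0.6182, -0.1413,  0.0397]), np.float64(0.0007372260662550698)) disc [ 0.6164 -0.1416  0.012 ] [ 0.6235 -0.1385  0.012 ]
specT [ 0.6194 -0.1419  0.034 ] [ 0.6219 -0.1373  0.034 ]
```

Request:
servo_tool(steps=[0,-0.043,-0.023,0,0.092,0,-0.086,-0.046,0,0.184,0,-0.13,-0.069,0,0.276,0,-0.173,-0.092,0,0.369,0,-0.216,-0.115,0,0.461,0,-0.259,-0.138,0,0.553,0,-0.302,-0.16,0,0.645,0,-0.345,-0.183,0,0.738,0,-0.388,-0.206,0,0.83,0,-0.432,-0.229,0,0.922,0,-0.475,-0.252,0,1.015,0,-0.518,-0.275,0,1.107], force=30)

```text
time: 1.75
position: [0.6206, 0.0792, 0.4047]
tool_rot: [0.709, 0.706, 0.0, -0.0]
ft_force: [0.4, 0.3, 0.2]
grip_width: 0.0002
```

Request:
servo_tool(steps=[0,0,0,0,0,0,0,0,0,0])

```text
time: 2.0
position: [0.6195, 0.0807, 0.4043]
tool_rot: [0.708, 0.707, -0.0, -0.001]
ft_force: [-1.2, -0.3, -0.0]
grip_width: 0.0004
```

Run:
```python
from h import *
o=get_obs();print({k:np.round(v,4) for k,v in o.items() if k in("time","q","position","tool_rot","ft_force","grip_width")})
a=camera("side")["pixels"][60:380,220:460];cv2.imwrite("pics/s1.png",cv2.resize(a,None,fx=2,fy=1.87))
a=camera("top")["pixels"][145:275,240:430];cv2.imwrite("pics/t1.png",cv2.resize(a,None,fx=4,fy=4))
cv2.imwrite("pics/w1.png",camera("wrist")["pixels"])
```

```text
{'time': np.float64(2.0), 'q': array([-4.9100e-02,  5.2780e-01,  1.4333e+00,  6.0000e-04,  1.1820e+00,
       -4.8200e-02]), 'position': array([0.6195, 0.0807, 0.4043]), 'tool_rot': array([ 7.075e-01,  7.067e-01, -3.000e-04, -8.000e-04]), 'ft_force': array([-1.2447, -0.2864, -0.0246]), 'grip_width': np.float64(0.0004)}
```

View pics/s1.png

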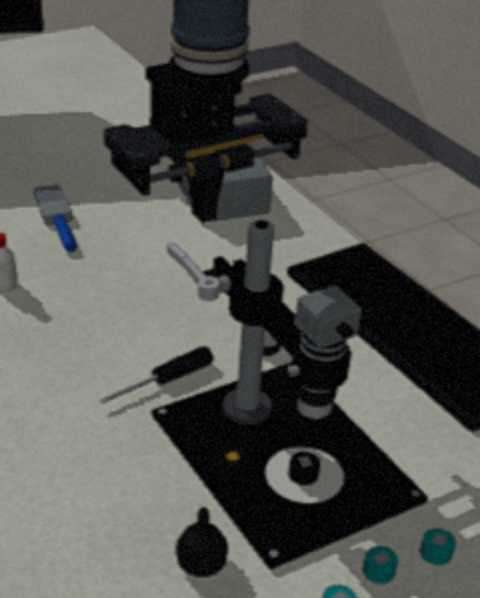

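View pics/t1.png

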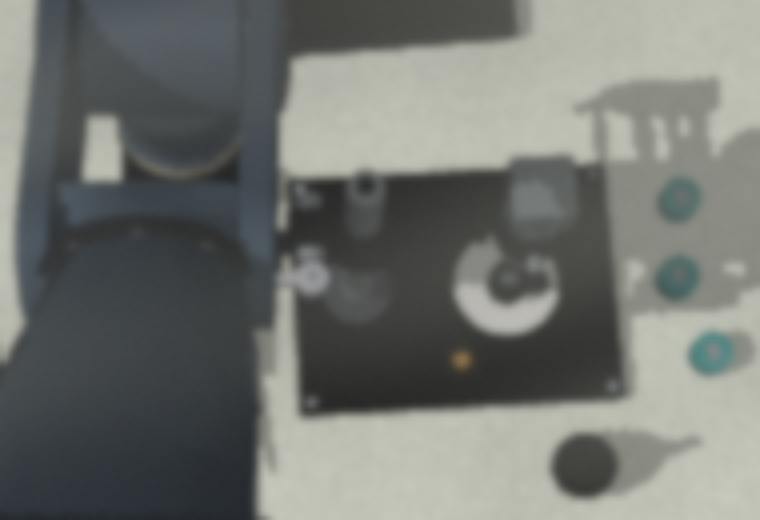

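View pics/w1.png

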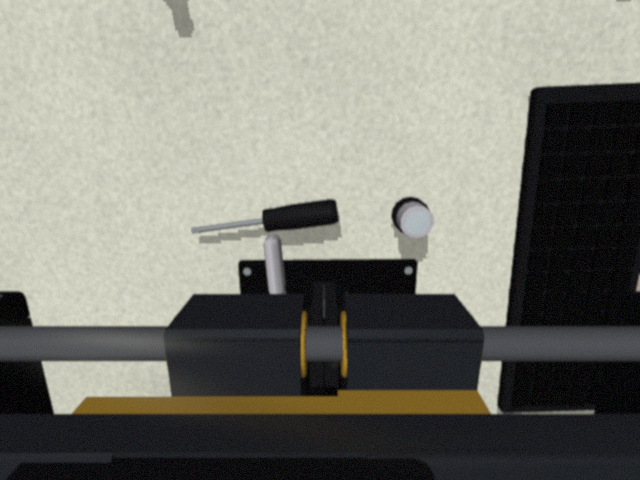

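Request:
servo_tool(steps=[0,0,0,0.02,0,0,0,0,0.04,0,0,0,0,0.054,0,0,0,0,0.054,0,0,0,-0.004,0.054,0,0,0,-0.008,0.054,0])

```text
time: 2.9
position: [0.6118, 0.0808, 0.3516]
tool_rot: [0.707, 0.707, 0.0, 0.001]
ft_force: [0.3, 0.6, -0.4]
grip_width: 0.0007
```

Run:
```python
from h import *
o=get_obs();print({k:np.round(v,4) for k,v in o.items() if k in("time","position","tool_rot","ft_force","grip_width")})
a=camera("side")["pixels"][60:380,220:460];cv2.imwrite("pics/s2.png",cv2.resize(a,None,fx=2,fy=1.87))
cv2.imwrite("pics/w2.png",camera("wrist")["pixels"])
```

```text
{'time': np.float64(2.9), 'position': array([0.6118, 0.0808, 0.3516]), 'tool_rot': array([7.074e-01, 7.068e-01, 5.000e-04, 6.000e-04]), 'ft_force': array([ 0.2758,  0.5735, -0.384 ]), 'grip_width': np.float64(0.0007)}
```

View pics/s2.png

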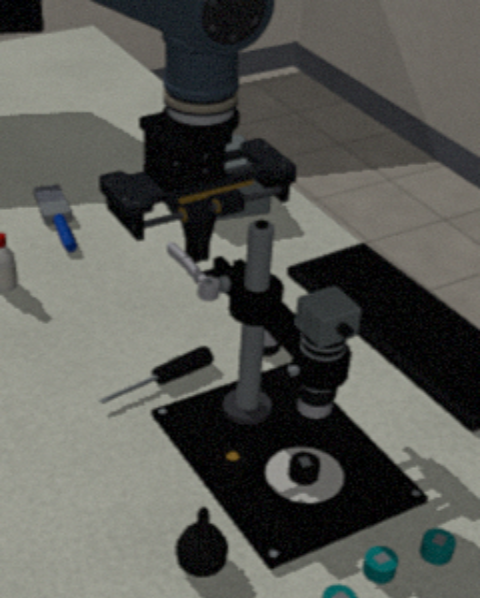

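View pics/w2.png

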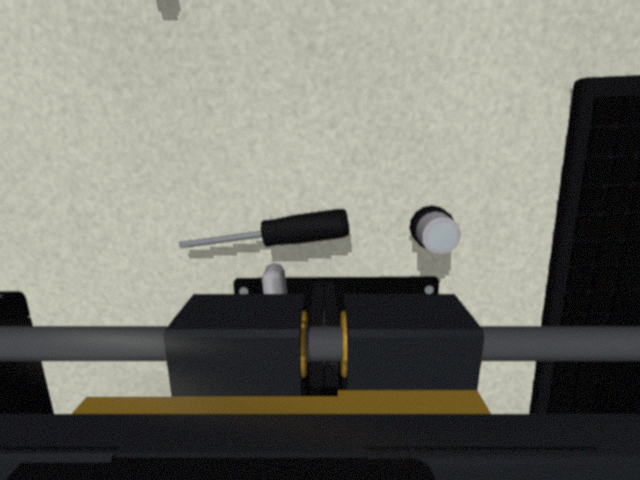

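Request:
servo_tool(steps=[0,0,-0.003,0,0,0,0,-0.006,0,0,0,0,-0.009,0,0,0,0,-0.011,0,0])

```text
time: 3.5
position: [0.6021, 0.0806, 0.3511]
tool_rot: [0.708, 0.707, 0.002, 0.002]
ft_force: [7.0, 1.0, -3.7]
grip_width: 0.0003
```

Request:
servo_tool(steps=[0,0,-0.005,0,-0.06,0,-0.001,-0.01,0,-0.14,0,-0.002,-0.016,0,-0.22,0,-0.003,-0.022,0,-0.3,0,-0.005,-0.028,0,-0.38,0,-0.008,-0.033,0,-0.46,0,-0.01,-0.037,0,-0.52,0,-0.01,-0.037,0,-0.52])

```text
time: 4.5
position: [0.5633, 0.0707, 0.3507]
tool_rot: [0.502, 0.865, -0.0, -0.001]
ft_force: [-0.1, -0.5, -0.6]
grip_width: 0.0008
```

Run:
```python
from h import *
o=get_obs();print({k:np.round(v,4) for k,v in o.items() if k in("time","position","tool_rot","ft_force","grip_width")})
a=camera("side")["pixels"][60:380,220:460];cv2.imwrite("pics/s3.png",cv2.resize(a,None,fx=2,fy=1.87))
```

```text
{'time': np.float64(4.5), 'position': array([0.5633, 0.0707, 0.3507]), 'tool_rot': array([ 5.023e-01,  8.647e-01, -4.000e-04, -7.000e-04]), 'ft_force': array([-0.0698, -0.5048, -0.5885]), 'grip_width': np.float64(0.0008)}
```

View pics/s3.png

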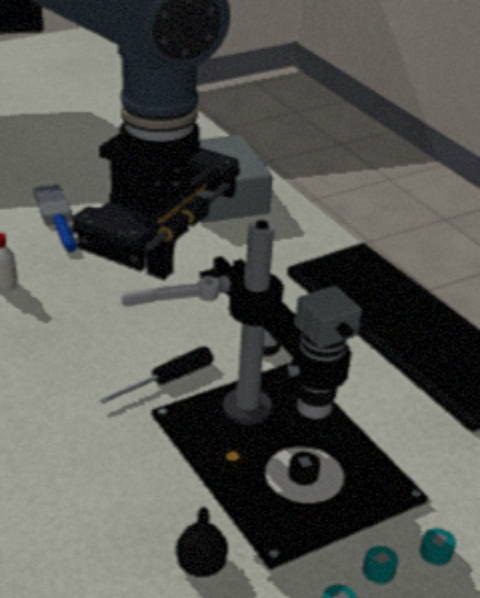

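Request:
servo_tool(steps=[0,0,0,-0.04,0,0,0,0,-0.09,0,0,0,0,-0.14,0,0,-0.035,-0.009,-0.14,0.09,0,-0.07,-0.018,-0.14,0.18,0,-0.106,-0.027,-0.14,0.27,0,-0.14,-0.036,-0.14,0.36,0,-0.176,-0.045,-0.14,0.45,0,-0.211,-0.054,-0.14,0.519,0,-0.211,-0.054,-0.12,0.519,0,-0.211,-0.054,-0.1,0.519,0,-0.211,-0.054,-0.1,0.519])

```text
time: 6.05
position: [0.6212, -0.1392, 0.4488]
tool_rot: [0.707, 0.707, -0.001, -0.002]
ft_force: [-0.2, 0.2, 0.7]
grip_width: 0.0004
```

Run:
```python
from h import *
o=get_obs();print({k:np.round(v,4) for k,v in o.items() if k in("time","position","tool_rot","ft_force","grip_width")})
a=camera("side")["pixels"][60:380,220:460];cv2.imwrite("pics/s4.png",cv2.resize(a,None,fx=2,fy=1.87))
```

```text
{'time': np.float64(6.05), 'position': array([ 0.6212, -0.1392,  0.4488]), 'tool_rot': array([ 0.7074,  0.7068, -0.0009, -0.0023]), 'ft_force': array([-0.2448,  0.2401,  0.7222]), 'grip_width': np.float64(0.0004)}
```

View pics/s4.png

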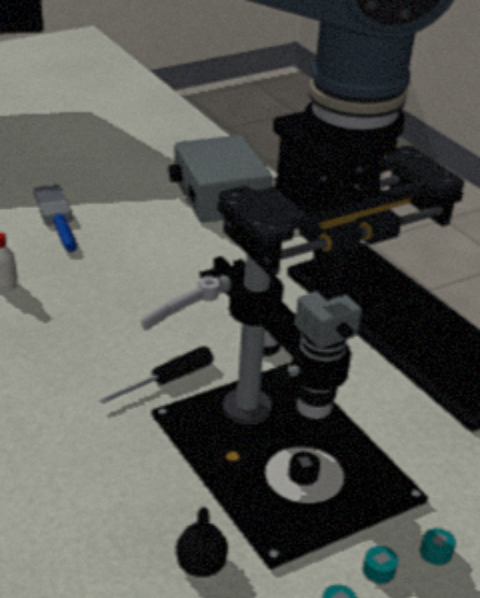

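Request:
servo_tool(steps=[0,0,0,0.005,0,0,0,0,0.01,0,0,0,0,0.014,0,0,0,0,0.016,0,0,0,0,0.018,0])

```text
time: 6.72
position: [0.6216, -0.1391, 0.4335]
tool_rot: [0.707, 0.707, 0.0, 0.0]
ft_force: [-0.3, 1.0, 4.3]
grip_width: 0.0007
```

Request:
servo_tool(steps=[0,0,0,0.003,0,0,0,0,0.006,0,0,0,0,0.009,0])

```text
time: 7.1
position: [0.6216, -0.1392, 0.4237]
tool_rot: [0.707, 0.707, 0.0, 0.0]
ft_force: [-2.0, 1.1, 5.2]
grip_width: 0.0008
```

Request:
servo_tool(steps=[0,0,0,0.004,0,0,0,0,0.008,0,0,0,0,0.012,0])

```text
time: 7.48
position: [0.6217, -0.1392, 0.4114]
tool_rot: [0.707, 0.707, 0.0, -0.0]
ft_force: [-1.8, 1.2, 4.3]
grip_width: 0.0002
```

Request:
servo_tool(steps=[0,0,0,0.005,0,0,0,0,0.01,0,0,0,0,0.015,0,0,0,0,0.02,0,0,0,0,0.024,0,0,0,0,0.026,0])

```text
time: 8.22
position: [0.6217, -0.1392, 0.3854]
tool_rot: [0.707, 0.707, 0.0, -0.0]
ft_force: [-0.7, 2.2, 4.6]
grip_width: 0.0005
```

Request:
servo_tool(steps=[0,0,0,0.001,0,0,0,0,0.002,0])

```text
time: 8.48
position: [0.6217, -0.1392, 0.3838]
tool_rot: [0.707, 0.707, 0.0, -0.0]
ft_force: [-1.9, 2.5, 4.5]
grip_width: 0.0007
```

Request:
servo_tool(steps=[0,0,0,0.001,0,0,0,0,0.002,0])

```text
time: 8.72
position: [0.6216, -0.1392, 0.3818]
tool_rot: [0.707, 0.707, 0.0, 0.0]
ft_force: [-1.8, 2.4, 4.3]
grip_width: 0.0007
```

Request:
servo_tool(steps=[0,0,0,0.001,0,0,0,0,0.002,0])

```text
time: 8.98
position: [0.6217, -0.1392, 0.3797]
tool_rot: [0.707, 0.707, 0.0, -0.0]
ft_force: [-1.6, 1.8, 4.2]
grip_width: 0.0006
```

Request:
servo_tool(steps=[0,0,0,0.001,0,0,0,0,0.002,0])

```text
time: 9.22
position: [0.6217, -0.1392, 0.3777]
tool_rot: [0.707, 0.707, 0.0, -0.0]
ft_force: [-0.7, 1.7, 4.3]
grip_width: 0.0002
```

Steady 4.4 N of drag; I continue in 1 mm steps.

Request:
servo_tool(steps=[0,0,0,0.0005,0,0,0,0,0.001,0])

```text
time: 9.48
position: [0.6217, -0.1392, 0.3767]
tool_rot: [0.707, 0.707, 0.0, -0.0]
ft_force: [-1.7, 1.9, 4.7]
grip_width: 0.0003
```

Request:
servo_tool(steps=[0,0,0,0.0005,0,0,0,0,0.001,0])

```text
time: 9.72
position: [0.6216, -0.1392, 0.3757]
tool_rot: [0.707, 0.707, 0.0, -0.0]
ft_force: [-0.9, 2.6, 4.4]
grip_width: 0.0005
```

Request:
servo_tool(steps=[0,0,0,0.0005,0,0,0,0,0.001,0])

```text
time: 9.98
position: [0.6217, -0.1392, 0.3747]
tool_rot: [0.707, 0.707, 0.0, -0.0]
ft_force: [-0.9, 2.0, 4.5]
grip_width: 0.0004
```

Request:
servo_tool(steps=[0,0,0,0.0005,0,0,0,0,0.001,0])

```text
time: 10.22
position: [0.6217, -0.1392, 0.3737]
tool_rot: [0.707, 0.707, 0.0, -0.0]
ft_force: [-0.9, 2.4, 4.5]
grip_width: 0.0006
```

Request:
servo_tool(steps=[0,0,0,0.0005,0,0,0,0,0.001,0])

```text
time: 10.48
position: [0.6217, -0.1392, 0.3727]
tool_rot: [0.707, 0.707, 0.0, -0.0]
ft_force: [-0.5, 2.7, 4.5]
grip_width: 0.0006
```

Request:
servo_tool(steps=[0,0,0,0.0005,0,0,0,0,0.001,0])

```text
time: 10.72
position: [0.6216, -0.1392, 0.3717]
tool_rot: [0.707, 0.707, 0.0, -0.0]
ft_force: [-0.8, 2.7, 4.3]
grip_width: 0.0007
```

Request:
servo_tool(steps=[0,0,0,0.0005,0,0,0,0,0.001,0])

```text
time: 10.98
position: [0.6217, -0.1392, 0.3707]
tool_rot: [0.707, 0.707, 0.0, -0.0]
ft_force: [-1.3, 2.9, 4.6]
grip_width: 0.0003
```

Run:
```python
from h import *
o=get_obs();print(o["time"],o["position"],o["ft_force"])
a=camera("side")["pixels"][180:380,260:460];cv2.imwrite("pics/s5.png",cv2.resize(a,None,fx=3,fy=3,interpolation=cv2.INTER_CUBIC))
```

```text
10.975 [ 0.62165936 -0.13923699  0.3707205 ] [-1.28154059  2.91299541  4.55464958]
```

View pics/s5.png

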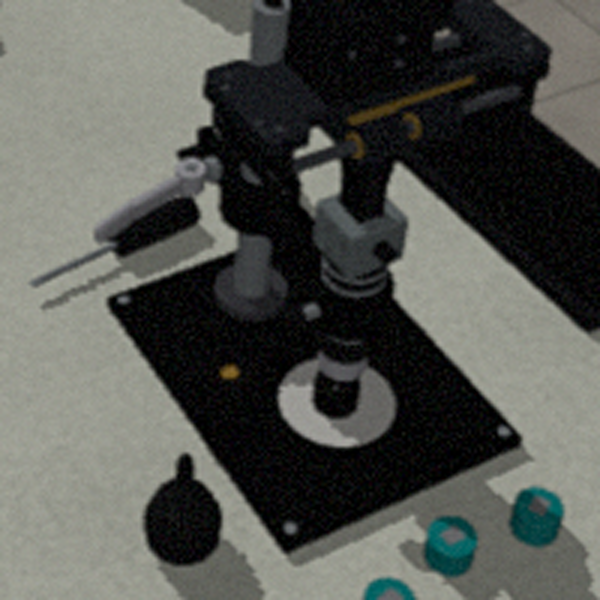

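Request:
servo_tool(steps=[0,0,0,0.0005,0,0,0,0,0.001,0])

```text
time: 11.28
position: [0.6216, -0.1392, 0.3697]
tool_rot: [0.707, 0.707, 0.0, -0.0]
ft_force: [-0.9, 2.5, 3.6]
grip_width: 0.0004
```

Request:
servo_tool(steps=[0,0,0,0.0005,0,0,0,0,0.0005,0])

```text
time: 11.52
position: [0.6217, -0.1393, 0.3691]
tool_rot: [0.707, 0.707, 0.0, -0.0]
ft_force: [1.0, 3.3, 3.9]
grip_width: 0.0004
```

Request:
servo_tool(steps=[0,0,0,0.0005,0,0,0,0,0.0005,0])

```text
time: 11.78
position: [0.6217, -0.1393, 0.3687]
tool_rot: [0.707, 0.707, 0.0, -0.0]
ft_force: [-1.1, 2.7, 4.1]
grip_width: 0.0001
```

Request:
servo_tool(steps=[0,0,0,0.0005,0,0,0,0,0.0005,0])

```text
time: 12.02
position: [0.6216, -0.1392, 0.3685]
tool_rot: [0.707, 0.707, 0.0, 0.0]
ft_force: [-0.6, 3.6, 5.2]
grip_width: 0.0006
```

Request:
servo_tool(steps=[0,0,0,0.0005,0,0,0,0,0.0005,0])

```text
time: 12.28
position: [0.6216, -0.1392, 0.3682]
tool_rot: [0.707, 0.707, 0.0, 0.0]
ft_force: [-1.2, 3.7, 5.0]
grip_width: 0.0005
```

Request:
servo_tool(steps=[0,0,0,0.0005,0,0,0,0,0.0005,0])

```text
time: 12.52
position: [0.6216, -0.1392, 0.3679]
tool_rot: [0.707, 0.707, 0.0, 0.0]
ft_force: [-1.1, 4.0, 5.8]
grip_width: 0.0006
```

Request:
servo_tool(steps=[0,0,0,0.0005,0,0,0,0,0.0005,0])

```text
time: 12.78
position: [0.6216, -0.1392, 0.3675]
tool_rot: [0.707, 0.707, 0.0, 0.0]
ft_force: [-1.4, 2.8, 7.2]
grip_width: 0.0006
```

Request:
servo_tool(steps=[0,0,0,0.0005,0,0,0,0,0.0005,0])

```text
time: 13.02
position: [0.6216, -0.1392, 0.3673]
tool_rot: [0.707, 0.707, 0.0, 0.0]
ft_force: [-1.9, 3.7, 9.0]
grip_width: 0.0004
```

Request:
servo_tool(steps=[0,0,0,0.0002,0,0,0,0,0.0002,0])

```text
time: 13.28
position: [0.6216, -0.1392, 0.3672]
tool_rot: [0.707, 0.707, 0.0, 0.0]
ft_force: [-2.6, 3.6, 9.0]
grip_width: 0.0005
```

Run:
```python
from h import *
for i in range(4):
    o=get_obs();print(o["time"],np.round(o["position"],4),np.round(o["ft_force"],2)); camera("side")
a=camera("side")["pixels"][180:380,260:460];cv2.imwrite("pics/s6.png",cv2.resize(a,None,fx=3,fy=3,interpolation=cv2.INTER_CUBIC))
```

```text
13.275 [ 0.6216 -0.1392  0.3672] [-2.62  3.65  8.97]
13.325 [ 0.6216 -0.1392  0.3672] [-2.75  3.2   8.16]
13.375 [ 0.6216 -0.1392  0.3672] [-2.24  3.16  8.97]
13.425 [ 0.6216 -0.1392  0.3672] [-1.85  4.    8.75]
```

View pics/s6.png

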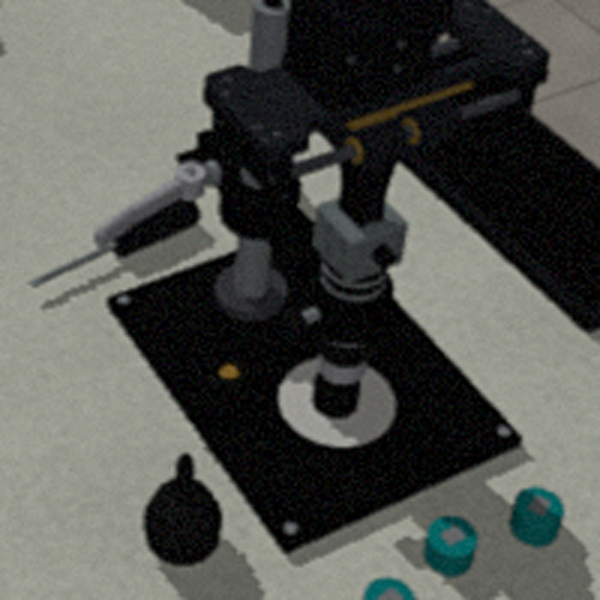

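Request:
servo_tool(steps=[0,0,0,-0.01,0,0,0,0,-0.065,0,0,0,0,-0.125,0,0,0.01,-0.01,-0.125,-0.1,0,0.025,-0.023,-0.125,-0.28,0,0.04,-0.036,-0.125,-0.46,0,0.055,-0.05,-0.125,-0.64,0,0.07,-0.063,-0.125,-0.82,0,0.085,-0.077,-0.125,-1,0,0.1,-0.09,-0.125,-1.18,0,0.11,-0.1,-0.125,-1.36,0,0.11,-0.1,-0.125,-1.54])

```text
time: 15.02
position: [0.521, -0.0291, 0.4909]
tool_rot: [0.012, 1.0, -0.001, -0.0]
ft_force: [-0.4, -0.0, 0.5]
grip_width: 0.0002
```

Request:
servo_tool(steps=[0,0,0,0,-0.16,0,0,0,0,-0.16])

```text
time: 15.28
position: [0.5218, -0.0297, 0.4909]
tool_rot: [-0.063, 0.998, -0.001, 0.0]
ft_force: [-0.3, -0.3, 0.2]
grip_width: 0.0009
```

Run:
```python
from h import *
o=get_obs();print({k:np.round(v,4) for k,v in o.items() if k in("time","q","position","tool_rot","ft_force","grip_width")})
a=camera("side")["pixels"][60:380,220:460];cv2.imwrite("pics/s7.png",cv2.resize(a,None,fx=2.4,fy=1.87))
a=camera("top")["pixels"][145:275,240:430];cv2.imwrite("pics/t7.png",cv2.resize(a,None,fx=4,fy=4))
cv2.imwrite("pics/w7.png",camera("wrist")["pixels"])
```

```text
{'time': np.float64(15.275), 'q': array([-2.7070e-01,  2.9180e-01,  1.5744e+00, -1.2000e-03,  1.2750e+00,
       -1.9682e+00]), 'position': array([ 0.5218, -0.0297,  0.4909]), 'tool_rot': array([-6.35e-02,  9.98e-01, -6.00e-04,  0.00e+00]), 'ft_force': array([-0.3402, -0.2768,  0.2163]), 'grip_width': np.float64(0.0009)}
```

View pics/s7.png

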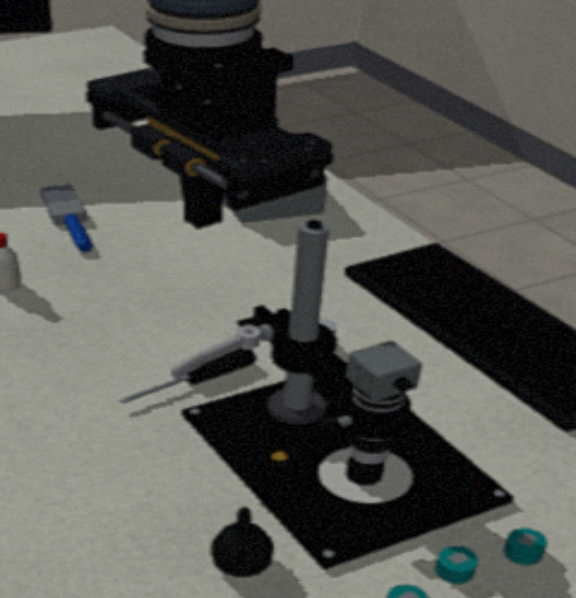

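View pics/w7.png

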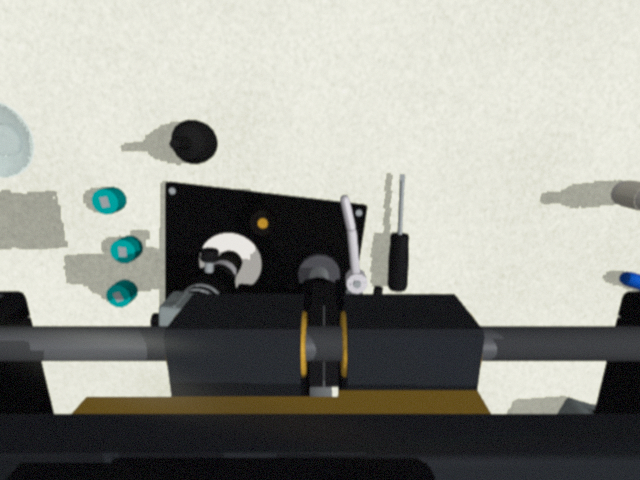

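Run:
```python
from h import *
c=camera("side");w=camera("wrist")
for uv in [(249,334),(177,370)]: print(onz(c,220+uv[0]/2.4,60+uv[1]/1.87,.117).round(4))
for uv in [(356,282),(346,199)]: print(onz(w,*uv,.117).round(4))
print(tri(c,(220+249/2.4,60+334/1.87),w,(356,282)),tri(c,(220+179/2.4,60+369/1.87),w,(346,202)))
```

```text
[0.5874 0.0098 0.117 ]
[ 0.505  -0.0154  0.117 ]
[0.5884 0.0111 0.117 ]
[ 0.5058 -0.0111  0.117 ]
(array([0.58863199, 0.01136215, 0.11551688]), np.float64(0.0006109264487263247)) (array([ 0.50940394, -0.01025114,  0.11241883]), np.float64(0.00011253483663400824))
```

View pics/t7.png

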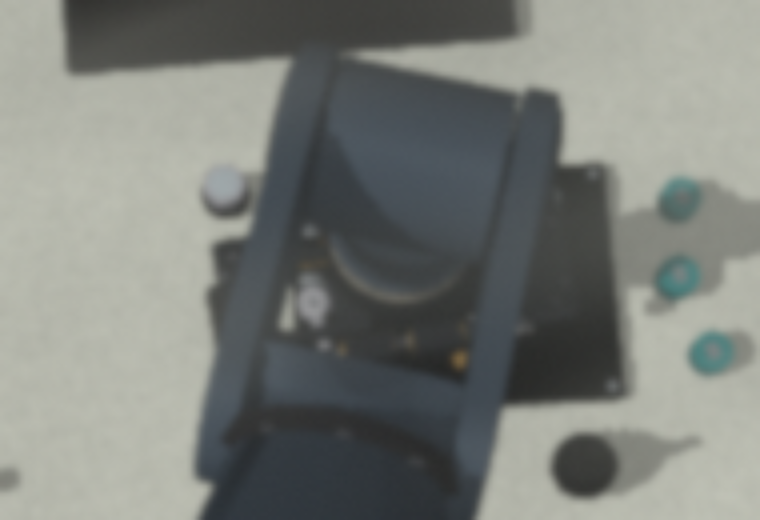

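Request:
servo_tool(steps=[0,0,-0.006,0.04,0,0,0,-0.006,0.08,0,0,0,-0.006,0.12,0,0,0,-0.006,0.155,0,0,0,-0.006,0.18,0,0,0,-0.006,0.198,0,0,0,-0.006,0.208,0,0,0,-0.006,0.208,0])

```text
time: 16.52
position: [0.5225, -0.0353, 0.2826]
tool_rot: [-0.064, 0.998, 0.0, -0.0]
ft_force: [-0.4, -0.0, 0.4]
grip_width: 0.0004
```

Run:
```python
from h import *
o=get_obs();print({k:np.round(v,4) for k,v in o.items() if k in("time","q","position","tool_rot","ft_force","grip_width")})
a=camera("side")["pixels"][60:380,220:460];cv2.imwrite("pics/s8.png",cv2.resize(a,None,fx=2.4,fy=1.87))
cv2.imwrite("pics/w8.png",camera("wrist")["pixels"])
```

```text
{'time': np.float64(16.525), 'q': array([-2.8100e-01,  5.7810e-01,  1.7940e+00, -1.0000e-04,  7.7040e-01,
       -1.9805e+00]), 'position': array([ 0.5225, -0.0353,  0.2826]), 'tool_rot': array([-6.440e-02,  9.979e-01,  1.000e-04, -5.000e-04]), 'ft_force': array([-0.3601, -0.0096,  0.383 ]), 'grip_width': np.float64(0.0004)}
```

View pics/s8.png

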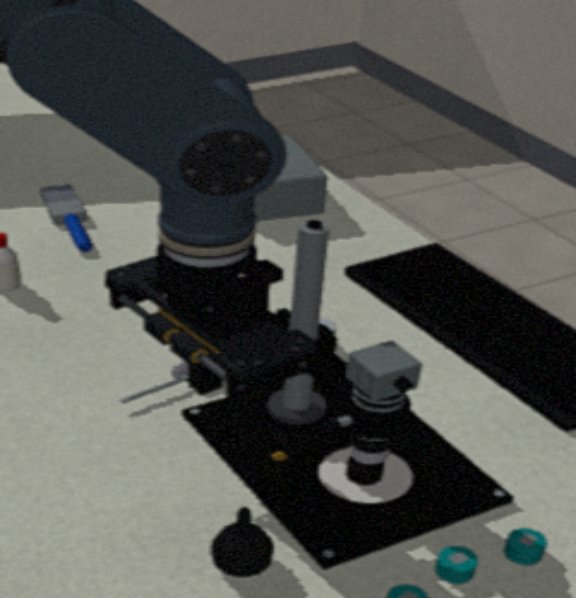

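View pics/w8.png

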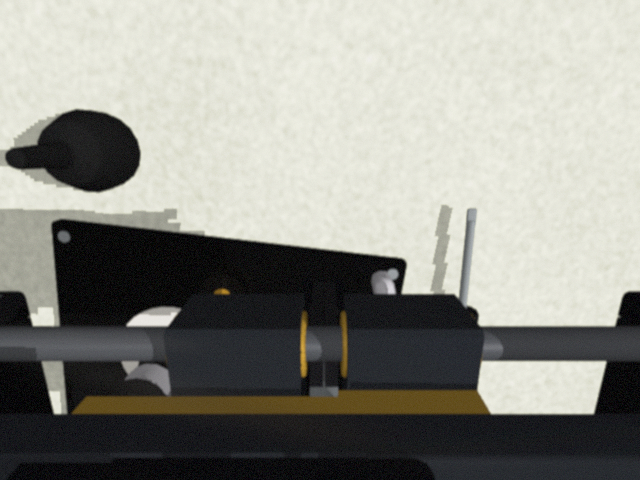

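```bash
cat > arc.py <<'E'
import numpy as np,sys
def rows(p0,phi0,ths,s=.0125,P=(.588,.0105),r=.07):
    X=np.array([-np.sin(phi0),np.cos(phi0)]);Y=np.array([np.cos(phi0),np.sin(phi0)])
    for t in ths:
        d=np.array(P)+r*np.array([-np.sin(t),np.cos(t)])-s*np.array([np.cos(t),np.sin(t)])-np.array(p0)
        print(round(t,2),f"0, {d@X:.3f}, {d@Y:.3f}, 0, {phi0-t:.2f},")
E
python3 -c "
from arc import *
rows((.5225,-.0353),1.70,[1.7,1.6,1.5,1.38,1.26,1.14,1.02,.9,.8,.7])"
```

```text
1.7 0, -0.001, 0.024, 0, 0.00,
1.6 0, 0.000, 0.032, 0, 0.10,
1.5 0, 0.000, 0.039, 0, 0.20,
1.38 0, -0.000, 0.047, 0, 0.32,
1.26 0, -0.002, 0.055, 0, 0.44,
1.14 0, -0.005, 0.064, 0, 0.56,
1.02 0, -0.009, 0.071, 0, 0.68,
0.9 0, -0.013, 0.078, 0, 0.80,
0.8 0, -0.018, 0.084, 0, 0.90,
0.7 0, -0.023, 0.089, 0, 1.00,
```

Request:
servo_tool(steps=[0,0,0.008,0,0,0,0,0.016,0,0,0,0,0.024,0,0,0,0,0.032,0,0.1])

```text
time: 17.12
position: [0.5176, -0.0035, 0.2833]
tool_rot: [-0.014, 1.0, -0.001, -0.001]
ft_force: [-3.2, -6.9, 1.7]
grip_width: 0.0002
```

```bash
python3 -c "
from arc import *
rows((.5182,-.0036),1.60,[1.5,1.38,1.26,1.14,1.02,.9,.8,.7,.6,.5])"
```

```text
1.5 0, 0.001, 0.007, 0, 0.10,
1.38 0, 0.001, 0.015, 0, 0.22,
1.26 0, -0.000, 0.024, 0, 0.34,
1.14 0, -0.002, 0.032, 0, 0.46,
1.02 0, -0.005, 0.040, 0, 0.58,
0.9 0, -0.009, 0.048, 0, 0.70,
0.8 0, -0.012, 0.054, 0, 0.80,
0.7 0, -0.017, 0.059, 0, 0.90,
0.6 0, -0.022, 0.064, 0, 1.00,
0.5 0, -0.027, 0.069, 0, 1.10,
```

Request:
servo_tool(steps=[0,0.001,0.007,0,0.1,0,0.001,0.015,0,0.22,0,0,0.024,0,0.34,0,-0.002,0.032,0,0.46,0,-0.005,0.04,0,0.58])

```text
time: 17.75
position: [0.5197, 0.0362, 0.283]
tool_rot: [0.272, 0.962, -0.003, -0.004]
ft_force: [-6.8, -9.8, 3.9]
grip_width: 0.0001
```

```bash
python3 - <<'E'
from h import *
o=get_obs();print({k:np.round(v,4) for k,v in o.items() if k in("time","q","position","tool_rot","ft_force","grip_width")})
a=camera("side")["pixels"][60:380,220:460];cv2.imwrite("pics/s9.png",cv2.resize(a,None,fx=2.4,fy=1.87))
E
python3 -c "
from arc import *
rows((.5312,.0368),1.02,[.9,.8,.7,.6,.5,.4,.3,.2,.15])"
```

```text
{'time': np.float64(17.75), 'q': array([-0.144 ,  0.576 ,  1.7981, -0.0062,  0.7753, -1.1589]), 'position': array([0.5197, 0.0362, 0.283 ]), 'tool_rot': array([ 0.2722,  0.9622, -0.0027, -0.0036]), 'ft_force': array([-6.7621, -9.8496,  3.8793]), 'grip_width': np.float64(0.0001)}
0.9 0, 0.009, 0.003, 0, 0.12,
0.8 0, 0.009, 0.010, 0, 0.22,
0.7 0, 0.008, 0.017, 0, 0.32,
0.6 0, 0.007, 0.024, 0, 0.42,
0.5 0, 0.005, 0.031, 0, 0.52,
0.4 0, 0.002, 0.038, 0, 0.62,
0.3 0, -0.001, 0.044, 0, 0.72,
0.2 0, -0.005, 0.050, 0, 0.82,
0.15 0, -0.007, 0.053, 0, 0.87,
```

View pics/s9.png

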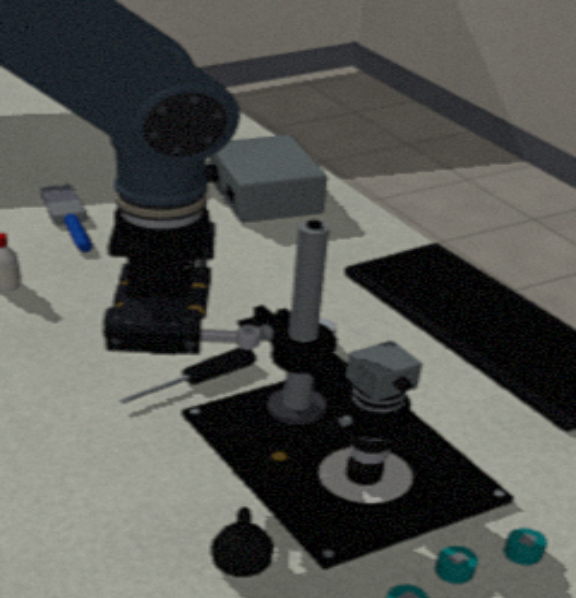

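```bash
python3 -c "
from arc import *
rows((.522,.0365),1.02,[.9,.8,.7,.6,.5,.4,.3,.2,.15])"
```

```text
0.9 0, 0.001, 0.008, 0, 0.12,
0.8 0, 0.001, 0.015, 0, 0.22,
0.7 0, 0.001, 0.023, 0, 0.32,
0.6 0, -0.001, 0.030, 0, 0.42,
0.5 0, -0.003, 0.036, 0, 0.52,
0.4 0, -0.006, 0.043, 0, 0.62,
0.3 0, -0.009, 0.049, 0, 0.72,
0.2 0, -0.013, 0.055, 0, 0.82,
0.15 0, -0.015, 0.058, 0, 0.87,
```

Request:
servo_tool(steps=[0,0.001,0.008,0,0.12,0,0.001,0.015,0,0.22,0,0.001,0.023,0,0.32,0,-0.001,0.03,0,0.42,0,-0.003,0.036,0,0.52])

```text
time: 18.42
position: [0.5398, 0.0664, 0.2826]
tool_rot: [0.511, 0.86, -0.003, -0.005]
ft_force: [-8.1, -2.8, 4.9]
grip_width: 0.0003
```

Run:
```python
from h import *
p=np.array([.522,.0365]);X=np.array([-np.sin(1.02),np.cos(1.02)]);Y=np.array([np.cos(1.02),np.sin(1.02)])
p=p-.003*X+.036*Y;print(p,get_obs()["ft_force"])
from arc import *
rows(p,.5,[.45,.4,.35,.3,.25,.2,.16,.12])
```

```text
[0.5433975  0.06560579] [-8.0654465  -2.84491073  4.88057583]
0.45 0, 0.001, 0.004, 0, 0.05,
0.4 0, 0.001, 0.007, 0, 0.10,
0.35 0, 0.001, 0.011, 0, 0.15,
0.3 0, 0.001, 0.014, 0, 0.20,
0.25 0, 0.001, 0.018, 0, 0.25,
0.2 0, 0.001, 0.021, 0, 0.30,
0.16 0, 0.000, 0.024, 0, 0.34,
0.12 0, -0.000, 0.027, 0, 0.38,
```

Request:
servo_tool(steps=[0,0.001,0.004,0,0.05,0,0.001,0.007,0,0.1,0,0.001,0.011,0,0.15,0,0.001,0.014,0,0.2])

```text
time: 18.92
position: [0.5531, 0.0746, 0.2824]
tool_rot: [0.594, 0.804, -0.002, -0.003]
ft_force: [-2.7, 0.4, 0.3]
grip_width: 0.0007
```

Request:
servo_tool(steps=[0,0,0.002,0,0.03,0,0,0.004,0,0.05])

```text
time: 19.18
position: [0.5592, 0.075, 0.2831]
tool_rot: [0.614, 0.79, 0.0, 0.0]
ft_force: [-0.4, 0.1, 0.4]
grip_width: 0.0002
```

Force gone to zero, so it probably snapped home; look.

Request:
servo_tool(steps=[0,0,-0.01,0,0,0,0,-0.025,0,0,0,0,-0.04,0,0,0,0,-0.04,-0.06,0,0,0,-0.04,-0.12,0,0,0,-0.04,-0.17,0,0,0.04,-0.06,-0.2,0,0,0.09,-0.09,-0.2,0,0,0.14,-0.12,-0.2,0,0,0.14,-0.12,-0.2,0])

```text
time: 20.42
position: [0.4045, 0.182, 0.483]
tool_rot: [0.612, 0.791, -0.0, -0.001]
ft_force: [1.0, -0.0, -0.5]
grip_width: 0.0002
```

Run:
```python
from h import *
o=get_obs();print({k:np.round(v,4) for k,v in o.items() if k in("time","q","position","tool_rot","ft_force","grip_width")})
a=camera("side")["pixels"][150:380,220:460];cv2.imwrite("pics/s10.png",cv2.resize(a,None,fx=2.5,fy=2.5,interpolation=cv2.INTER_CUBIC))
a=camera("top")["pixels"][145:275,240:430];cv2.imwrite("pics/t10.png",cv2.resize(a,None,fx=4,fy=4,interpolation=cv2.INTER_CUBIC))
```

```text
{'time': np.float64(20.425), 'q': array([ 1.6980e-01,  1.7870e-01,  1.7575e+00,  7.0000e-04,  1.2069e+00,
       -8.5300e-02]), 'position': array([0.4045, 0.182 , 0.483 ]), 'tool_rot': array([ 6.115e-01,  7.912e-01, -3.000e-04, -7.000e-04]), 'ft_force': array([ 1.0421, -0.0046, -0.5326]), 'grip_width': np.float64(0.0002)}
```

View pics/s10.png

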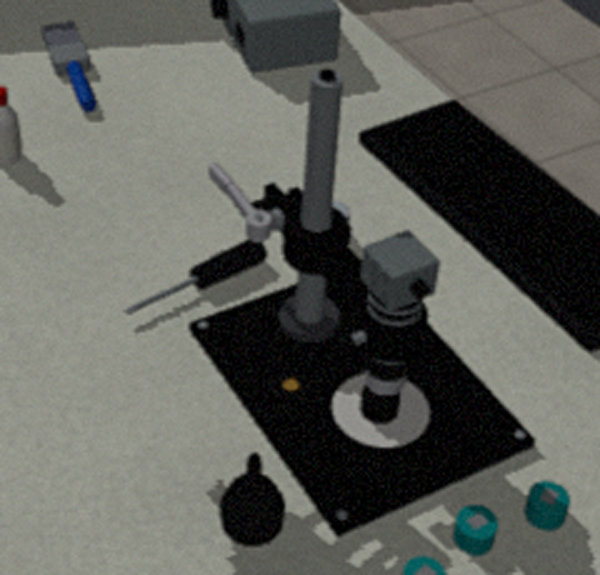

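View pics/t10.png

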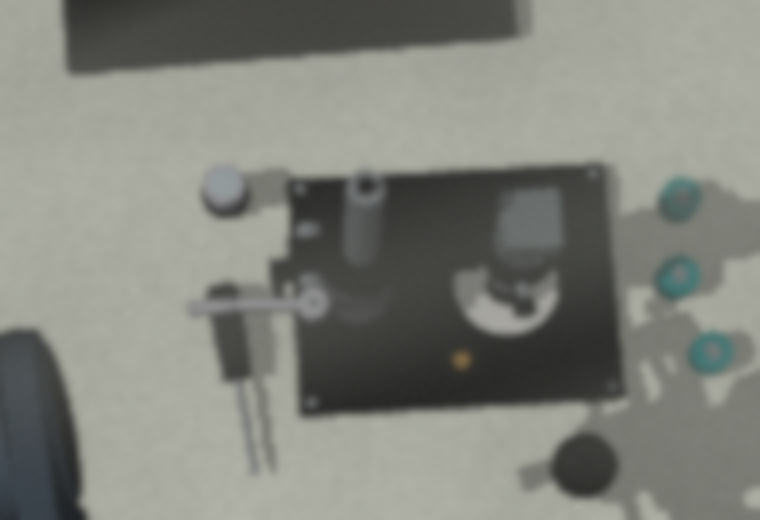

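Run:
```python
from h import *
c=camera("side");b=cv2.resize(c["pixels"][60:380,220:460],None,fx=2.4,fy=1.87)
a=cv2.imread("pics/s7.png")
for n,(x0,x1,y0,y1) in dict(cam=(342,425,335,410),lens=(345,410,400,440),spec=(320,420,450,505),plate_ctrl=(460,576,480,598)).items():
    A=cv2.cvtColor(a[y0:y1,x0:x1],6).astype(np.float32);B=cv2.cvtColor(b[y0:y1,x0:x1],6).astype(np.float32)
    s,r=cv2.phaseCorrelate(A,B,cv2.createHanningWindow(A.shape[::-1],cv2.CV_32F))
    print(n,"shift px orig",round(s[0]/2.4,2),round(s[1]/1.87,2),round(r,2))
    
# px per mm of z at the camera
def proj(p):
    T=np.linalg.inv(np.array(c["T"]));q=T[:3,:3]@p+T[:3,3];f=240/np.tan(np.radians(c["vertical_fov"])/2)
    return np.array([c["cx"]+f*q[0]/-q[2],c["cy"]-f*q[1]/-q[2]])
print((proj(np.array([.62,-.14,.186]))-proj(np.array([.62,-.14,.185]))))
```

```text
cam shift px orig 0.01 0.31 1.01
lens shift px orig -0.08 -0.1 0.81
spec shift px orig -0.0 0.04 1.05
plate_ctrl shift px orig -0.01 0.01 1.06
[ 0.05498109 -0.40788874]
```

Run:
```python
from h import *
b=np.mean([cv2.resize(camera("side")["pixels"][60:380,220:460],None,fx=2.4,fy=1.87).astype(np.float32) for _ in range(4)],0)
B=cv2.cvtColor(b,6)
for nm in ["s7","s8","s9"]:
  A=cv2.cvtColor(cv2.imread(f"pics/{nm}.png"),6).astype(np.float32)
  for n,(x0,x1,y0,y1) in dict(cam=(342,425,335,410),camtop=(345,425,338,375),lens=(345,415,385,470),disc=(310,420,455,510),post=(285,335,215,300),plate=(480,576,480,598)).items():
    W=np.eye(2,3,dtype=np.float32)
    try:
        r,W=cv2.findTransformECC(A[y0:y1,x0:x1],B[y0:y1,x0:x1],W,cv2.MOTION_TRANSLATION,(3,200,1e-6),None,5)
        print(nm,n,"dx,dy px",round(float(W[0,2]/2.4),2),round(float(W[1,2]/1.87),2),"cc",round(r,4))
    except Exception as e: print(nm,n,"fail")
```

```text
s7 cam dx,dy px -0.01 -0.0 cc 0.9995
s7 camtop dx,dy px -0.01 -0.0 cc 0.9992
s7 lens dx,dy px -0.01 -0.0 cc 0.9979
s7 disc dx,dy px -0.0 -0.01 cc 0.9993
s7 post dx,dy px 0.01 -0.01 cc 0.9994
s7 plate dx,dy px -0.01 -0.0 cc 0.9996
s8 cam dx,dy px 0.01 0.01 cc 0.9996
s8 camtop dx,dy px 0.02 0.01 cc 0.9994
s8 lens dx,dy px 0.0 0.01 cc 0.998
s8 disc dx,dy px -0.11 0.11 cc 0.9947
s8 post dx,dy px -0.0 0.01 cc 0.9994
s8 plate dx,dy px 0.01 -0.01 cc 0.9996
s9 cam dx,dy px 0.02 0.01 cc 0.9922
s9 camtop dx,dy px -0.01 -0.06 cc 0.9748
s9 lens dx,dy px 0.03 0.0 cc 0.9961
s9 disc dx,dy px -0.16 0.05 cc 0.9527
s9 post dx,dy px -0.01 -0.01 cc 0.9995
s9 plate dx,dy px -0.0 -0.01 cc 0.9996
```

Run:
```python
from h import *
c=camera("side");t=camera("top")
S=lambda x,y:(220+x/2.5,150+y/2.5);T=lambda x,y:(240+x/4,145+y/4)
for z in (.117,):
  for nm,cc,h,e in(("side",c,S(260,220),S(214,171)),("top",t,T(313,301),T(193,309))):
    H=onz(cc,*h,z);E=onz(cc,*e,z);d=E-H;print(nm,H.round(4),E.round(4),"angle",np.arctan2(-d[0],d[1]).round(3))
print(get_obs()["time"]);hand_in()
```

```text
side [0.5888 0.0113 0.117 ] [0.5849 0.0884 0.117 ] angle 0.051
top [0.5872 0.0095 0.117 ] [0.5852 0.0947 0.117 ] angle 0.023
20.875
the job is handed in; nothing more can be done
```

The head is set on the specimen and the lever is snapped shut. I handed the job in at about 21 s of the 67 s allowed.

**What I did:** I swung the lever open with the closed fingers until the cam threw it. I then pushed the head down on the camera top until the nose touched the specimen, and pushed the lever back round until it snapped shut. I stopped pushing there and retracted the arm.

**Last checks:**
- **Nose contact:** The push force rose from about 4.4 N of drag to about 8.8 N. That puts the nose in by about 1.2 mm, or 1.5 mm going by how far the arm travelled. This was felt at the tool, not measured at the nose.
- **Head after clamping:** The side pictures show the head and post did not move between letting go of the head and the end (under about 0.1 mm). The disc under the specimen matched to 0.01 px in the clean comparison. The pictures taken with the arm near the stand differed there by 0.1–0.16 px, probably from the arm's shadow.
- **Disagreement:** A cruder image comparison suggested a 0.3 px drop of the camera. The finer alignment did not confirm it.
- **Lever angle:** I measured 0.02 and 0.05 rad in the two views, while the stated rest is -0.07 to -0.03. The coarse pixel picking could be off by that much. It is well below dead centre, and the fingers felt the load vanish at the snap.
- **Other objects:** The blower was at the same pixels as before, and nothing else on the table looked disturbed. I never identified the spare mount in the pictures, so I could not check it.

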